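# Slide the shelf lamp onto its charging rail until it clicks

### The arm

A 6-joint arm with a two-finger parallel gripper is mounted at the origin on the work surface. World frame = base frame: x ahead of the robot, y to its left, z up, the work surface at z = 0. Lengths are in mm, angles in rad, forces in N, time in s.
With the tool pointing down it reaches from about 325 to 775 mm from the base axis. Payload 5.5 kg.
Tool frame: the origin (TCP) lies on the centre line of the jaws, within the pads' length; the fingertips stand 19 mm ahead of it and the grasp point (between the pads) is the TCP; z points along the fingers, y is the line along which they close (so a half turn about z gives the same grasp; the last joint's range is limited). The gripper opens to 88 mm and grips with 3 to 60 N. Pads are 20 mm wide; open, the fingers measure 115 mm over their backs; the gripper's body (75 mm by 178 mm) begins 61 mm behind the grasp point.
Start: joints at [1.093, 0.091, 1.231, -0, 1.82, -0.057], TCP at [245.1, 547.67, 241.631] pointing down, gripper open.
Joint ranges: [-2.87, 2.87], [-0.86, 2.18], [0.17, 2.46], [-1.51, 4.65], [0.06, 2.69], [-2.65, 2.65]. Speed limits (rad/s): [2.57, 2.57, 3.01, 3.14, 3.14, 3.14].

### API

Orientations are given as a unit quaternion [x, y, z, w].
In Python, from bench import status, eyes, r gives the robot as it stands.
- The arm moves only by the shell command python3 -m crank 'ROWS'. ROWS is JSON, a list of rows, each an object of numbers: "tx", "ty", "tz": the shift along the tool's x, y, z as a fraction of full scale; "yaw": the turn about the tool's z as a fraction of full scale; "gripper": the opening, from 0 (shut) to 1 (fully open). A call has exactly 5 rows; each row is the pose to reach, as a shift and turn from the pose commanded when the call began, along the tool's axes at that moment; what a row does not reach only later rows make up. Full scale, the value 1, is 0.25 m for a shift and 90 degrees for a turn. A row lasts 1/12 s, in which the tool goes at most 41.7 mm and 7.16 degrees, less where a joint would pass 70% of its speed; a pose out of reach is approached as far as the arm can. A call with a number of a shift or a turn outside -1 to 1 is refused whole. A call with a gripper value outside its range is refused whole. The fingers move at their own pace and stop on an object; the grip force is fixed at half the most. Time passes only in rows, so rows that repeat a pose let the fingers close, or fill a call up. It gives the time, the measured TCP pose, the force, the opening and the grip force at its end, in the units of the state.
- status.sense(): the state, without advancing time (a new reading comes with each control period).
- eyes.get_image(name): name is "scene" or "top" or "wrist"; returns a dict with "frame" (480x640x3 uint8, blue, green, red), "range_z" (480x640 float32, mm along the optical axis (not along the pixel's ray), 0 where there is no reading), "vfov" (degrees; the focal length in pixels is half the picture's height over the tangent of half this angle, whatever the lens; pixels are square), "cx", "cy" (the principal point, pixels), "R" (3x3) and "t" (3): a world point X has camera coordinates R X + t; the wrist camera has in their place "tool_from_camera" (4x4, takes a point from camera to tool coordinates, whose origin is the TCP and whose axes are the flange's). Camera axes: x right, y down, z forward; pixel columns grow to the right and rows downward; lengths in mm; the calibration is good to about 2 mm. A picture is of the moment at which its call begins: read the wrist's pose just before it.
- r.job_done(): hands the job in; it is judged then, once.
Trained networks look in a picture, given as the dict that the camera call returned (one of the last four; its "shot" number tells which), for a name from the list of things; names that differ only in an ending like _2 or _b are one class to them, and where a whole thing is asked for, a point or a joint stands for the part that bears it (a point fixed in the world has none). Each returns a list of dicts, best first, with "score" (0 to 1); they miss things now and then, are a little off and sometimes report something else, mostly with a low value. They report only what shows in the picture. A call takes as long as a camera call. They do not tell look-alikes from the thing itself.
- eyes.spot_in(name, picture): "rect" ([left, top, right, bottom] in pixels, round what is visible of it).
- eyes.silhouettes(name, picture): "mask" (480x640 bool, what is visible of it) and "rect" ([left, top, right, bottom] in pixels, round what is visible of it).
- eyes.tip_of(name, picture): "xy" ([column, row] in pixels: a listed point, or the origin of a listed thing).
The state is a dict: "t": time; "joint_positions": joint angles; "dq": joint speeds; "tau": joint torques, N m; "tcp_pos": TCP position; "ee_rot": TCP orientation; "ft_force": force on the tool from outside, world axes, zero at the start; "ft_torque": the same for the moment, N m; "finger_gap": finger opening in mm; "finger_force": force on a finger pad.
Only numpy, scipy, OpenCV 4.12 (cv2) and the standard library are available. Lean on these libraries where they do the work, as an engineer would, in place of code of your own. Each camera call takes 0.05 s, during which the arm holds its last target. There are 200 camera calls.

### The job

Put the loose shelf lamp back on the empty charging dock: set it nose first before the open end of the rail, thread it on and push it along into the charging head, wherever that is clamped on the rail, until the detent clicks and holds it fully home. Push firmly but do not ram it, and leave the other things on the counter where they stand.

Things in the scene. Friction and masses are not known exactly. Their poses are not given: they have to be found in the camera images.
- lamp: Loose rechargeable shelf lamp, aluminium, 0.25 kg, 110 long (own x), 56 wide (y), 50 high (z). Origin: centre of the underside; +x is the nose, where the lower side walls taper inward. The upper block (white light panel on top) is 44 wide, x = -55 to 37, 20 to 50 above the underside: grip it across y. Before it lies a low nose step, 28 high. Shoulders 56 wide below height 20.
- lamp_tail (a point): middle of the flat tail face of the lamp's upper block: lamp x = -55, y = 0, 35 above the underside; axes as the lamp's. The place to push.
- lamp_channel (a point): nose end of the channel under the lamp: lamp x = 55, y = 0, 13 above the underside. The channel runs the full length and is open at both ends: 33 wide from height 6 to 20, below that a slot 17 wide between two lips. At lamp x = 0 each side wall has a vertical groove, 8.5 wide and 4 deep, for the rollers.
- dock: The EMPTY charging dock, black, fixed. Axes: +x the way the lamp slides on, z up. Base plate 10 thick, 96 wide, dock x = -202 to 90. A charging head is clamped on the rail: two cheeks beside the lamp (from 45 behind to 68 before its centre, 64 apart, tops at height 60: no room for fingers) and an end wall. Its place is not measured: the lamp's home x lies between -20 and +16. Find it by touch.
- dock_mid (a point): point on the top of the empty dock's base plate (10 above the counter), above the dock's origin: near the middle of the range of possible home places of the lamp's origin; axes as the dock's
- dock_rail_end (a point): tip of the rail's rounded open end, top of its head: dock x = -70, y = 0, height 28. Steel T-rail along x: web 14 wide (heights 10 to 18), head 30 wide (18 to 28); play in the lamp's channel 1.5 each side, 2 in height. The lamp gets on only at this end, for its lips catch under the head. The plate before it is a bare flat apron on which the lamp can be set, nose to the rail.
- dock_roller_l (a joint): detent: spring roller (vertical, radius 5) in the dock's +y cheek of the head's centre; reads 0 fully out, about 0.0035 m rubbing on the lamp's side wall, 0.001 in its groove, which is home. The two resist the push with 4 to 20 N, from 45 before home (nose wedging them apart) to the snap. A rigid end wall stops the lamp 1.3 past the snap; over 50 N is ramming.
- dock_roller_r (a joint): the same roller in the -y cheek
- dock_full: The other, identical charging dock, same axes and origin, whose lamp is already in place and stays there. Which dock stands left or right varies.
- jar_pasta: bystander: tall lidded glass storage jar, diameter 80, height 106; origin at the underside centre
- jar_beans: bystander: lidded glass storage jar, diameter 72, height 116; origin at the underside centre
- mill: bystander: wooden pepper mill, diameter 52, height 142; origin at the underside centre
- bowl: bystander: white ceramic bowl, diameter 120, height 50; origin at the underside centre
- mug: bystander: blue ceramic mug, diameter 80, height 85; origin at the underside centre
- spice_tin: bystander: small round tin, diameter 48, height 55; origin at the underside centre
Not all that is in view belongs to the job. Of the things shaped like the lamp, the aluminium one is meant.

How it is judged (in metres and radians):
On the way:
1. the lamp is threaded on the front part of the rail, flat and straight, not yet home (x of lamp in the frame of dock between -0.11 and -0.035 m and y of lamp in the frame of dock between -0.005 and 0.005 m and z of lamp in the frame of dock between 0.006 and 0.014 m and angle between the x axis of lamp and the x axis of dock, either way round below 0.06 rad), for 0.05 s.
At the end, for the whole second after the job is handed in: the lamp stands nose first on the empty dock's rail, at rest and released, both detent rollers sprung into its grooves (each reads under 0.0022 with the lamp between -23 and +20 mm of dock_mid along the rail), within 3 mm of the rail's line and height, straight within 0.06 rad (x of lamp in the frame of dock between -0.023 and 0.02 m and y of lamp in the frame of dock between -0.003 and 0.003 m and z of lamp in the frame of dock between 0.007 and 0.013 m and angle between the x axis of lamp and the x axis of dock, either way round below 0.06 rad and value of joint each of dock_roller_l, dock_roller_r below 0.0022 m and x of lamp_tail in the frame of dock below -0.02 m and linear speed of lamp below 0.01 m/s); the robot touches nothing.
It fails at once if the lamp is rammed: once on the rail, it presses on the dock with more than 50 N (contact force between lamp and dock above 50 N and x of lamp in the frame of dock above -0.1 m).
It fails at once if a bystander is knocked away (over 30 mm) or tipped (distance of any of jar_pasta, jar_beans, mill, bowl, mug, spice_tin from where it was at the start of the episode above 0.03 m or angle between any of jar_pasta, jar_beans, mill, bowl, mug, spice_tin's own z axis and vertical above 0.4 rad).
It also fails if it takes over 48 s, if anything falls off the work surface, if the arm or the gripper's body presses on something with over 40 N, if the wrist force passes 120 N, or if a joint passes its speed limit or range.

## Working session

There is one attempt and no reset: what is moved stays moved. The work goes in short steps, Python scripts to look and compute and a shell command to move; the robot and the scene stay as the last step left them, time stands still between calls to the robot, and variables do not carry over. Pictures are saved under pics/ and viewed, at most 10 in all, crops included, and the job is handed in when it is done.

```bash
mkdir -p pics; ls
cat > h.py <<'E'
import numpy as np, cv2
from bench import status, eyes, r
from scipy.spatial.transform import Rotation as Rn
def f(p): return 240/np.tan(np.radians(p["vfov"])/2)
def cam(p,u,v,z): return np.array([(u-p["cx"])*z/f(p),(v-p["cy"])*z/f(p),z])
def world(p,u,v,z): return np.asarray(p["R"]).T@(cam(p,u,v,z)-np.asarray(p["t"]).ravel())
def cloud(p):
    v,u=np.mgrid[:480,:640]; z=p["range_z"].astype(float); F=f(p)
    C=np.stack([(u-p["cx"])*z/F,(v-p["cy"])*z/F,z],-1)
    if "R" in p: W=(C-np.asarray(p["t"]).ravel())@np.asarray(p["R"])
    else:
        T=np.asarray(p["tool_from_camera"]); s=p["s"]
        W=(C@T[:3,:3].T+T[:3,3])@Rn.from_quat(s["ee_rot"]).as_matrix().T+np.array(s["tcp_pos"])
    W[z<=0]=np.nan; return W
E
python3 - <<'E'
from h import *
print(status.sense())
for n in("top","scene"):
    p=eyes.get_image(n); cv2.imwrite(f"pics/{n}0.png",p["frame"]); W=cloud(p)
    np.save(f"{n}W.npy",W)
    for o in "lamp dock dock_full jar_pasta jar_beans mill bowl mug spice_tin".split():
        for d in eyes.silhouettes(o,p)[:4]:
            m=W[d["mask"]]; print(n,o,round(d["score"],2),np.round(d["rect"]),np.round(np.nanmedian(m,0)),np.round(np.nanmax(m[:,2])))
    for o in "lamp lamp_tail dock_mid dock_rail_end dock dock_full".split():
        for d in eyes.tip_of(o,p)[:3]:
            u,v=np.clip(np.round(d["xy"]).astype(int),0,(639,479)); print(n,'pt',o,round(d["score"],2),u,v,np.round(W[v,u],1))
E
```

```text
pics
{'t': 0.0, 'joint_positions': array([ 1.09328633e+00,  9.18370178e-02,  1.23185579e+00, -1.19598948e-05,
        1.81979678e+00, -5.66997692e-02]), 'dq': array([-0.00103506, -0.00035326,  0.00024052,  0.00113587,  0.0005598 ,
       -0.00065882]), 'tau': array([ 4.26189305e-03, -4.46470535e+01, -4.06429660e+01,  7.02144275e-02,
        2.95203610e-02, -1.87008009e-04]), 'tcp_pos': array([244.9876907 , 547.42587301, 240.53692019]), 'ee_rot': array([ 2.08857438e-01,  9.77945638e-01, -9.16363915e-04, -2.44747223e-04]), 'ft_force': array([0.31838761, 0.35467108, 0.27201258]), 'ft_torque': array([ 0.0345429 , -0.00232489,  0.06821804]), 'finger_force': 0.0, 'finger_gap': 87.51042599792936}
top lamp 0.94 [337. 320. 380. 377.] [340. -89.  50.] 57.0
top lamp 0.84 [321. 252. 357. 301.] [493. -44.  50.] 60.0
top lamp 0.4 [306. 102. 345. 151.] [802. -18. 105.] 114.0
top dock 0.58 [193. 165. 256. 296.] [603. 200.  12.] 68.0
top jar_pasta 0.66 [310. 105. 344. 152.] [802. -18. 105.] 114.0
top jar_pasta 0.41 [316. 252. 355. 305.] [495. -44.  50.] 60.0
top jar_beans 0.95 [103. 208. 158. 245.] [
[... 1503 characters left out ...]
.   55.] 100.0
scene spice_tin 0.95 [345. 256. 374. 291.] [691.  -5.  40.] 56.0
scene pt lamp 0.77 218 243 [ 362.  -104.1   17.4]
scene pt lamp 0.67 278 259 [515.3 -61.9  22. ]
scene pt lamp_tail 0.82 254 242 [457.9 -76.1  48.9]
scene pt lamp_tail 0.65 193 229 [ 309.6 -129.2   46.7]
scene pt dock_mid 0.8 399 232 [679.7 160.6  48.3]
scene pt dock_mid 0.61 97 343 [ 461.4 -437.    39.6]
scene pt dock_mid 0.47 372 218 [565.4 223.1   8.6]
scene pt dock_rail_end 0.81 368 221 [565.8 205.2   8.6]
scene pt dock_rail_end 0.73 97 344 [ 460.3 -437.4   36.7]
scene pt dock 0.84 398 236 [678.  161.3  36.2]
scene pt dock 0.31 421 198 [620.9 368.1  23.1]
scene pt dock_full 0.71 274 340 [ 683.2 -238.5   36.9]
```

Run:
```python
import cv2,numpy as np
a=cv2.imread("pics/top0.png");b=cv2.imread("pics/scene0.png")
c=np.zeros((600,800,3),np.uint8)
c[:360,:480]=cv2.resize(a,(480,360)); c[:240,480:]=cv2.resize(b,(320,240))
c[360:,:400]=cv2.resize(a[240:390,290:540][:, :],(400,240)); c[360:,400:]=cv2.resize(a[155:305,170:420],(400,240))
cv2.imwrite("pics/m0.png",c)
```

```text
(no output)
```

View pics/m0.png

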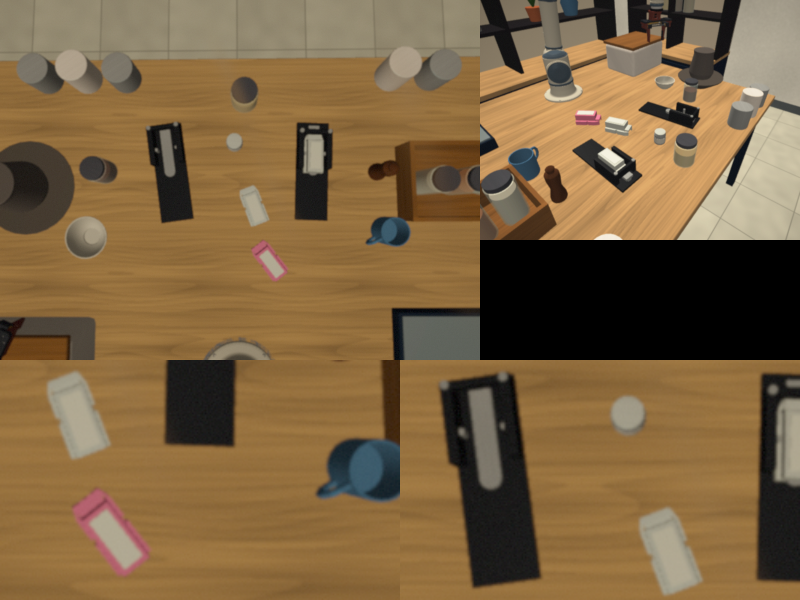

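```bash
cat > fit.py <<'E'
from h import *
def rect(P):
    c,(w,h),a=cv2.minAreaRect(P[:,:2].astype(np.float32)); b=cv2.boxPoints((c,(w,h),a))
    e=[b[1]-b[0],b[2]-b[1]]; L=max(e,key=np.linalg.norm); an=np.degrees(np.arctan2(L[1],L[0]))%180
    return np.round(c,1),np.round(sorted((w,h)),1),round(float(an),2)
def sel(W,x0,x1,y0,y1,z0,z1):
    P=W.reshape(-1,3); P=P[~np.isnan(P[:,0])]
    return P[(P[:,0]>x0)&(P[:,0]<x1)&(P[:,1]>y0)&(P[:,1]<y1)&(P[:,2]>z0)&(P[:,2]<z1)]
E
python3 - <<'E'
from fit import *
W=np.load("topW.npy")
for nm,b in dict(lampblock=(420,580,-120,20,38,58),lampall=(420,580,-120,20,12,58),step=(420,580,-120,20,20,34),rail=(480,800,120,290,22,34),cheek=(480,800,120,290,50,70),plate=(400,800,100,300,6,16)).items():
    P=sel(W,*b); print(nm,len(P),rect(P),np.round(P.mean(0),1),np.round(np.median(P[:,2]),1))
E
```

```text
lampblock 889 (array([487.4, -47.3]), array([43.9, 91.9]), 20.49) [487.3 -47.3  51.5] 51.4
lampall 1257 (array([496. , -44.3]), array([ 55.9, 110.1]), 20.33) [494.2 -44.1  43.5] 50.3
step 293 (array([496.3, -44.2]), array([ 55.7, 109.3]), 20.7) [515.3 -36.   25.4] 24.9
rail 971 (array([654.5, 204.8]), array([ 90.1, 145.3]), 7.77) [653.9 207.8  28.5] 28.6
cheek 1033 (array([674.5, 211.1]), array([ 97.1, 114.3]), 7.76) [682.7 211.6  59.9] 60.2
plate 3568 (array([599.2, 193. ]), array([186.7, 392.5]), 177.26) [552.2 193.7  10.4] 10.3
```

```bash
cat > go.py <<'E'
import sys
from h import *
# go.py x y z heading_deg(of tool x) [scale]: prints tool-frame fractions
def go(x,y,z,h):
    s=status.sense(); R=Rn.from_quat(s["ee_rot"]).as_matrix()
    d=R.T@(np.array([x,y,z])-s["tcp_pos"])
    cur=np.degrees(np.arctan2(R[1,0],R[0,0])); dy=(h-cur+180)%360-180
    print("t",round(s["t"],2),"tcp",np.round(s["tcp_pos"],1),"head",round(cur,2),"gap",round(s["finger_gap"],1),"F",np.round(s["ft_force"],1),"| d mm",np.round(d,1),"tx ty tz",np.round(d/250,4),"yaw",round(-dy/90,4))
if __name__=="__main__": go(*map(float,sys.argv[1:5]))
E
python3 - <<'E'
from fit import *
p=eyes.get_image("wrist"); print(np.round(p["tool_from_camera"],3),p["vfov"])
W=np.load("topW.npy")
a=np.radians(7.77);D=np.array([np.cos(a),np.sin(a)]);N=np.array([-D[1],D[0]])
c=np.array([674.5,211.1])
P=W.reshape(-1,3);P=P[~np.isnan(P[:,0])]
Q=np.c_[(P[:,:2]-c)@D,(P[:,:2]-c)@N,P[:,2]]
Q=Q[(abs(Q[:,1])<53)&(Q[:,0]>-260)&(Q[:,0]<110)]
pl=Q[(Q[:,2]>6)&(Q[:,2]<14)]; print("plate along",np.percentile(pl[:,0],[0,.5,99.5,100]),"across",np.percentile(pl[pl[:,0]<-90][:,1],[0,1,50,99,100]))
rl=Q[(Q[:,2]>24)&(Q[:,2]<32)&(abs(Q[:,1])<22)&(Q[:,0]<40)]; print("rail",rl[:,0].min(),np.percentile(rl[:,1],[0,1,50,99,100]))
for s in range(-110,40,25):
    k=rl[(rl[:,0]>=s)&(rl[:,0]<s+25)]
    if len(k): print(s,k[:,1].min(),k[:,1].max())
E
python3 go.py 458 -58 240 200.4
```

```text
[[-1.00000e-03 -9.64000e-01 -2.66000e-01  7.34810e+01]
 [ 1.00000e+00 -1.00000e-03 -1.00000e-03 -2.50000e-01]
 [ 1.00000e-03 -2.66000e-01  9.64000e-01 -1.42606e+02]
 [ 0.00000e+00  0.00000e+00  0.00000e+00  1.00000e+00]] 60.58941808038726
plate along [-235.41105763 -224.45699676   49.16389289  107.45314469] across [-52.43307338 -47.80053778  -0.89304675  46.24439211  48.06721514]
rail -93.31706496852958 [-15.78019131 -15.42456234  -0.49392152  14.69462824  15.06584581]
-110 -11.82437978955794 11.83434944198243
-85 -15.715329686051975 14.316292880538583
-60 -15.780191311742293 15.06584580648992
-35 -15.619872867539469 14.812333424936117
-10 -15.543561215106989 14.945946532485054
15 -15.711335308319187 15.01390303654646
t 1.65 tcp [245.1 547.7 241.6] head 155.89 gap 88.0 F [ 0.9 -0.  -0.3] | d mm [-441.7 -465.9    1.6] tx ty tz [-1.7669 -1.8635  0.0066] yaw -0.4946
```

```bash
python3 -m crank '[{"tx":-0.11,"ty":-0.12,"yaw":0.075,"gripper":1},{"tx":-0.22,"ty":-0.24,"yaw":0.15,"gripper":1},{"tx":-0.34,"ty":-0.36,"yaw":0.23,"gripper":1},{"tx":-0.45,"ty":-0.48,"yaw":0.31,"gripper":1},{"tx":-0.57,"ty":-0.6,"yaw":0.385,"gripper":1}]'; python3 go.py 458 -58 240 20.4
```

```text
t 1.65 tcp [245.1 547.7 241.6] head 155.89 gap 88.0 F [ 0.9 -0.  -0.3] | d mm [-441.7 -465.9    1.6] tx ty tz [-1.7669 -1.8635  0.0066] yaw 1.5054invalid input
```

```bash
python3 -m crank '[{"tx":-0.11,"ty":-0.12,"tz":0,"yaw":0.075,"gripper":1},{"tx":-0.22,"ty":-0.24,"tz":0,"yaw":0.15,"gripper":1},{"tx":-0.34,"ty":-0.36,"tz":0,"yaw":0.23,"gripper":1},{"tx":-0.45,"ty":-0.48,"tz":0,"yaw":0.31,"gripper":1},{"tx":-0.57,"ty":-0.6,"tz":0,"yaw":0.385,"gripper":1}]'; python3 go.py 458 -58 240 20.4
```

```text
t: 2.07
tcp_pos: [313.6, 351.6, 241.6]
ee_rot: [0.493, 0.87, 0.0, 0.0]
ft_force: [0.6, 0.4, -0.1]
finger_gap: 88.0
finger_force: 0.0
t 2.07 tcp [313.6 351.6 241.6] head 120.93 gap 88.0 F [ 0.6  0.4 -0.1] | d mm [-425.5  -86.7    1.6] tx ty tz [-1.7021 -0.3467  0.0064] yaw 1.117
```

```bash
python3 -m crank '[{"tx":-0.16,"ty":-0.03,"tz":0,"yaw":0.075,"gripper":1},{"tx":-0.32,"ty":-0.06,"tz":0,"yaw":0.15,"gripper":1},{"tx":-0.48,"ty":-0.1,"tz":0,"yaw":0.23,"gripper":1},{"tx":-0.64,"ty":-0.13,"tz":0,"yaw":0.31,"gripper":1},{"tx":-0.8,"ty":-0.16,"tz":0,"yaw":0.385,"gripper":1}]'; python3 go.py 458 -58 200 20.4
```

```text
t: 2.48
tcp_pos: [383.2, 159.7, 242.0]
ee_rot: [0.73, 0.684, 0.001, 0.0]
ft_force: [0.8, 0.9, -0.0]
finger_gap: 87.7
finger_force: 0.0
t 2.48 tcp [383.2 159.7 242. ] head 86.26 gap 87.7 F [ 0.8  0.9 -0. ] | d mm [-212.4   88.8   42. ] tx ty tz [-0.8494  0.355   0.168 ] yaw 0.7318
```

```bash
python3 -m crank '[{"tx":-0.15,"ty":0.06,"tz":0.02,"yaw":0.075,"gripper":1},{"tx":-0.3,"ty":0.12,"tz":0.04,"yaw":0.15,"gripper":1},{"tx":-0.45,"ty":0.18,"tz":0.06,"yaw":0.23,"gripper":1},{"tx":-0.6,"ty":0.25,"tz":0.08,"yaw":0.31,"gripper":1},{"tx":-0.75,"ty":0.31,"tz":0.1,"yaw":0.385,"gripper":1}]'; python3 go.py 458 -58 200 20.4
```

```text
t: 2.9
tcp_pos: [449.7, -32.4, 216.7]
ee_rot: [0.9, 0.435, 0.001, 0.0]
ft_force: [1.2, 0.0, 0.1]
finger_gap: 88.0
finger_force: 0.0
t 2.9 tcp [449.7 -32.4 216.7] head 51.57 gap 88.0 F [1.2 0.  0.1] | d mm [-14.9  22.4  16.8] tx ty tz [-0.0595  0.0896  0.067 ] yaw 0.3464
```

```bash
python3 -m crank '[{"tx":-0.02,"ty":0.03,"tz":0.02,"yaw":0.07,"gripper":1},{"tx":-0.04,"ty":0.06,"tz":0.04,"yaw":0.14,"gripper":1},{"tx":-0.06,"ty":0.09,"tz":0.067,"yaw":0.21,"gripper":1},{"tx":-0.06,"ty":0.09,"tz":0.067,"yaw":0.28,"gripper":1},{"tx":-0.06,"ty":0.09,"tz":0.067,"yaw":0.346,"gripper":1}]'
python3 - <<'E'
from fit import *
s=status.sense(); p=eyes.get_image("wrist"); p["s"]=s; W=cloud(p); cv2.imwrite("pics/w1.png",p["frame"])
for nm,b in dict(block=(420,580,-120,20,38,58),al=(420,580,-120,20,12,58)).items():
    P=sel(W,*b); print(nm,len(P),rect(P),np.round(np.median(P[:,2]),1))
E
python3 go.py 458 -58 41 20.4
```

```text
t: 3.32
tcp_pos: [457.6, -56.6, 199.3]
ee_rot: [0.984, 0.177, -0.001, -0.0]
ft_force: [-0.1, 0.2, -0.8]
finger_gap: 87.8
finger_force: 0.0
block 7867 (array([486.9, -47.4]), array([44.1, 92.2]), 20.64) 50.4
al 10573 (array([495.4, -44.2]), array([ 56. , 110.3]), 20.49) 49.8
t 3.37 tcp [457.7 -56.4 199.6] head 20.11 gap 87.9 F [-0.2  0.5  0.1] | d mm [ -0.2   1.7 158.6] tx ty tz [-0.0009  0.0067  0.6344] yaw -0.0032
```

View pics/w1.png

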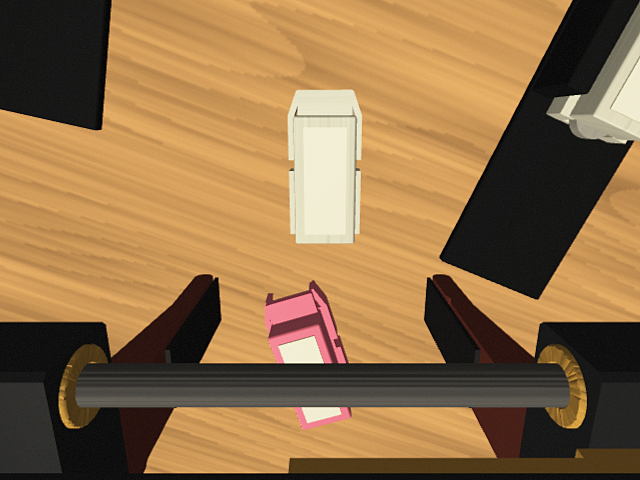

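```bash
python3 -m crank '[{"tx":0,"ty":0.007,"tz":0.15,"yaw":-0.004,"gripper":1},{"tx":0,"ty":0.007,"tz":0.3,"yaw":-0.004,"gripper":1},{"tx":0,"ty":0.007,"tz":0.45,"yaw":-0.004,"gripper":1},{"tx":0,"ty":0.007,"tz":0.56,"yaw":-0.004,"gripper":1},{"tx":0,"ty":0.007,"tz":0.628,"yaw":-0.004,"gripper":1}]'; python3 go.py 457.9 -58.2 42 20.5
```

```text
t: 3.78
tcp_pos: [456.5, -57.1, 39.1]
ee_rot: [0.983, 0.185, -0.002, -0.001]
ft_force: [-0.2, -1.3, -0.2]
finger_gap: 87.6
finger_force: 0.0
t 3.78 tcp [456.5 -57.1  39.1] head 21.32 gap 87.6 F [-0.2 -1.3 -0.2] | d mm [ 0.9  1.5 -3. ] tx ty tz [ 0.0035  0.0061 -0.0118] yaw 0.0091
```

```bash
python3 -m crank '[{"tx":0,"ty":0,"tz":0,"yaw":0,"gripper":1},{"tx":0,"ty":0,"tz":0,"yaw":0,"gripper":0.7},{"tx":0,"ty":0,"tz":0,"yaw":0,"gripper":0.4},{"tx":0,"ty":0,"tz":0,"yaw":0,"gripper":0.3},{"tx":0,"ty":0,"tz":0,"yaw":0,"gripper":0.3}]'; python3 go.py 457.9 -58.2 42 20.5
```

```text
t: 4.2
tcp_pos: [459.6, -57.8, 44.9]
ee_rot: [0.983, 0.184, 0.002, 0.001]
ft_force: [0.2, -1.0, 0.1]
finger_gap: 64.7
finger_force: 0.0
t 4.2 tcp [459.6 -57.8  44.9] head 21.18 gap 64.7 F [ 0.2 -1.   0.1] | d mm [-1.7 -0.3  2.9] tx ty tz [-0.007  -0.001   0.0116] yaw 0.0076
```

```bash
python3 -m crank '[{"tx":0,"ty":0,"tz":0,"yaw":0,"gripper":0.3},{"tx":0,"ty":0,"tz":0,"yaw":0,"gripper":0.3},{"tx":0,"ty":0,"tz":0,"yaw":0,"gripper":0.3},{"tx":0,"ty":0,"tz":0,"yaw":0,"gripper":0.3},{"tx":0,"ty":0,"tz":0,"yaw":0,"gripper":0.3}]'; python3 go.py 457.9 -58.2 42 20.5
```

```text
t: 4.62
tcp_pos: [458.7, -57.7, 43.3]
ee_rot: [0.983, 0.184, 0.0, 0.0]
ft_force: [-0.1, -0.2, 1.4]
finger_gap: 43.9
finger_force: 29.9
t 4.62 tcp [458.7 -57.7  43.3] head 21.16 gap 43.9 F [-0.1 -0.2  1.4] | d mm [-0.9  0.2  1.3] tx ty tz [-0.0037  0.0007  0.0053] yaw 0.0073
```

```bash
python3 -m crank '[{"tx":0,"ty":0,"tz":-0.06,"yaw":0,"gripper":0.3},{"tx":0,"ty":0,"tz":-0.14,"yaw":0,"gripper":0.3},{"tx":0,"ty":0,"tz":-0.22,"yaw":0,"gripper":0.3},{"tx":0,"ty":0,"tz":-0.24,"yaw":0,"gripper":0.3},{"tx":0,"ty":0,"tz":-0.24,"yaw":0,"gripper":0.3}]'; python3 go.py 474.2 183.4 100 7.77
```

```text
t: 5.03
tcp_pos: [459.2, -57.7, 104.1]
ee_rot: [0.983, 0.184, 0.001, 0.0]
ft_force: [0.1, 0.6, -2.6]
finger_gap: 44.0
finger_force: 29.9
t 5.03 tcp [459.2 -57.7 104.1] head 21.16 gap 44.0 F [ 0.1  0.6 -2.6] | d mm [ 101.  -219.4    4. ] tx ty tz [ 0.4041 -0.8778  0.0161] yaw 0.1488
```

```bash
python3 -m crank '[{"tx":0.05,"ty":-0.1,"tz":0,"yaw":0.05,"gripper":0.3},{"tx":0.11,"ty":-0.24,"tz":0,"yaw":0.1,"gripper":0.3},{"tx":0.18,"ty":-0.38,"tz":0,"yaw":0.149,"gripper":0.3},{"tx":0.24,"ty":-0.52,"tz":0,"yaw":0.149,"gripper":0.3},{"tx":0.3,"ty":-0.65,"tz":0,"yaw":0.149,"gripper":0.3}]'; python3 go.py 474.2 183.4 100 7.77
```

```text
t: 5.45
tcp_pos: [468.6, 122.8, 100.7]
ee_rot: [0.998, 0.067, -0.001, 0.0]
ft_force: [0.1, -0.2, -2.3]
finger_gap: 44.0
finger_force: 29.9
t 5.45 tcp [468.6 122.8 100.7] head 7.72 gap 44.0 F [ 0.1 -0.2 -2.3] | d mm [ 13.7 -59.3   0.7] tx ty tz [ 0.0549 -0.2373  0.0026] yaw -0.0006
```

Now over the apron, then look with the wrist camera with the lamp in hand.

```bash
python3 -m crank '[{"tx":0.015,"ty":-0.07,"tz":0,"yaw":0,"gripper":0.3},{"tx":0.035,"ty":-0.15,"tz":0,"yaw":0,"gripper":0.3},{"tx":0.055,"ty":-0.237,"tz":0,"yaw":0,"gripper":0.3},{"tx":0.055,"ty":-0.237,"tz":0,"yaw":0,"gripper":0.3},{"tx":0.055,"ty":-0.237,"tz":0,"yaw":0,"gripper":0.3}]'
python3 - <<'E'
from fit import *
s=status.sense(); p=eyes.get_image("wrist"); p["s"]=s; W=cloud(p); cv2.imwrite("pics/w2.png",p["frame"]); np.save("w2W.npy",W)
print(s["tcp_pos"])
a=np.radians(7.77);D=np.array([np.cos(a),np.sin(a)]);N=np.array([-D[1],D[0]]);O=np.array([651.5,207.6])
P=W.reshape(-1,3);P=P[~np.isnan(P[:,0])]
Q=np.c_[(P[:,:2]-O)@D,(P[:,:2]-O)@N,P[:,2]]
rl=Q[(Q[:,2]>22)&(Q[:,2]<34)&(abs(Q[:,1])<22)&(Q[:,0]<60)&(Q[:,0]>-90)]
print("rail",len(rl),rl[:,0].min(),np.median(rl[:,2]))
for t in range(-75,60,10):
    k=rl[(rl[:,0]>=t)&(rl[:,0]<t+10)]
    if len(k): print(t,len(k),np.round([k[:,1].min(),k[:,1].max(),np.median(k[:,2])],1))
lp=Q[(Q[:,2]>60)&(Q[:,2]<120)&(Q[:,0]>-200)&(Q[:,0]<-75)&(abs(Q[:,1])<35)]
for z0 in range(60,120,5):
    k=lp[(lp[:,2]>=z0)&(lp[:,2]<z0+5)]
    if len(k): print("lamp z",z0,len(k),np.round([k[:,0].min(),k[:,0].max(),k[:,1].min(),k[:,1].max()],1))
tp=W.reshape(-1,3)
al=P[(Q[:,2]>75)&(Q[:,2]<120)&(Q[:,0]>-175)&(Q[:,0]<-75)&(abs(Q[:,1])<35)]
print(rect(al))
ck=Q[(Q[:,2]>50)&(Q[:,2]<70)&(Q[:,0]>-70)&(abs(Q[:,1])<60)]; print("cheek",len(ck),np.percentile(ck[:,0],[0,1,99,100]),ck[:,1].min(),ck[:,1].max())
E
python3 go.py 474.2 183.4 54 7.77
```

```text
t: 5.87
tcp_pos: [474.3, 182.1, 100.6]
ee_rot: [0.998, 0.069, -0.002, 0.0]
ft_force: [0.3, 0.3, -2.4]
finger_gap: 43.6
finger_force: 29.9
[474.32590285 182.12729209 100.64719092]
rail 2407 -71.08006473258125 27.43186155848464
-75 544 [-11.3  12.1  27.3]
-65 1381 [-14.3  15.2  27.5]
-55 482 [-14.7  15.1  27.4]
lamp z 60 3 [-101.8 -101.   -24.9   20.7]
lamp z 65 26 [-144.6  -99.3  -29.6   26.3]
lamp z 70 72 [-150.2  -88.6  -29.9   26.3]
lamp z 75 1913 [-170.1  -84.9  -30.1   26.6]
lamp z 80 4745 [-169.2  -84.7  -31.9   29.1]
lamp z 85 1030 [-169.   -85.   -31.8   29.3]
lamp z 90 164 [-169.  -167.8  -32.    29.6]
lamp z 95 230 [-170.5 -167.6  -32.    29.6]
lamp z 100 679 [-192.2 -102.8  -32.2   29.7]
lamp z 105 31719 [-194.6 -102.9  -32.5   30.1]
lamp z 110 622 [-189.9 -115.8  -32.8   30.6]
lamp z 115 648 [-188.  -167.5  -33.5   31.1]
(array([523. , 188.8]), array([64.6, 90.3]), 7.77)
t 5.92 tcp [474.5 181.4 101. ] head 7.81 gap 43.6 F [ 0.3  0.4 -2.4] | d mm [ 0.1 -2.1 47. ] tx ty tz [ 0.0003 -0.0084  0.1881] yaw 0.0004Traceback (most recent call last):
  File "<stdin>", line 19, in <module>
    return _quantile_unchecked(
        a, q, axis, out, overwrite_input, method, keepdims, weights)
    return _ureduce(a,
                    func=_quantile_ureduce_func,
    ...<5 lines>...
                    overwrite_input=overwrite_input,
                    method=method)
    r = func(a, **kwargs)
    result = _quantile(arr,
                       quantiles=q,
    ...<2 lines>...
                       out=out,
                       weights=wgt)
    slices_having_nans = np.isnan(arr[-1, ...])
                                  ~~~^^^^^^^^^
IndexError: index -1 is out of bounds for axis 0 with size 0
```

View pics/w2.png

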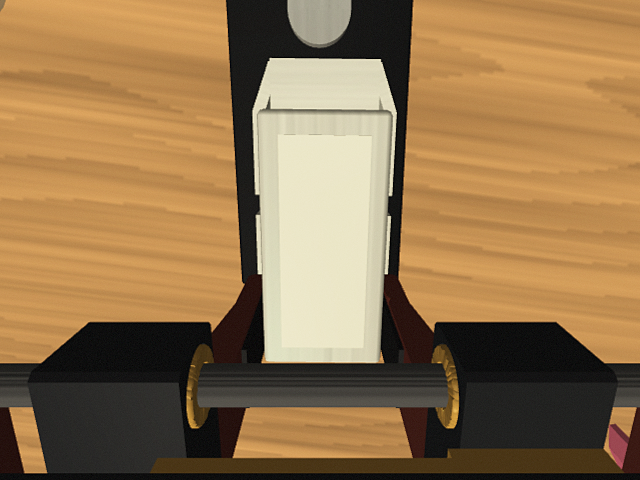

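Run:
```python
from fit import *
W=np.load("w2W.npy")
a=np.radians(7.77);D=np.array([np.cos(a),np.sin(a)]);N=np.array([-D[1],D[0]]);O=np.array([651.5,207.6])
P=W.reshape(-1,3);P=P[~np.isnan(P[:,0])]
Q=np.c_[(P[:,:2]-O)@D,(P[:,:2]-O)@N,P[:,2]]
b=Q[(Q[:,2]>98)&(Q[:,2]<113)&(abs(Q[:,1])<28)&(Q[:,0]>-190)&(Q[:,0]<-100)]
for t in range(-165,-100,10):
    k=b[(b[:,0]>=t)&(b[:,0]<t+10)]; print(t,np.round([k[:,1].min(),k[:,1].max(),np.mean(k[:,1]),np.median(k[:,2])],2))
W=np.load("topW.npy").reshape(-1,3); W=W[~np.isnan(W[:,0])]
Q=np.c_[(W[:,:2]-O)@D,(W[:,:2]-O)@N,W[:,2]]
ck=Q[(Q[:,2]>52)&(Q[:,2]<68)&(abs(Q[:,1])<62)&(Q[:,0]>-90)&(Q[:,0]<140)]
for lo,hi in((-60,-25),(-25,25),(25,60)):
    k=ck[(ck[:,1]>lo)&(ck[:,1]<hi)]; print("cheek",lo,len(k),np.round(np.percentile(k[:,0],[0,2,98,100]),1))
```

```text
-165 [-23.41  20.7   -1.38 107.91]
-155 [-23.62  20.53  -1.48 107.86]
-145 [-23.63  20.45  -1.53 107.77]
-135 [-23.72  20.47  -1.62 107.74]
-125 [-23.74  20.34  -1.73 107.62]
-115 [-23.9   20.33  -1.81 106.74]
-105 [-23.69  20.07  -1.09 105.93]
cheek -60 426 [-33.3 -31.6  77.5  79.9]
cheek -25 142 [67.4 67.8 79.9 80.3]
cheek 25 437 [-33.9 -31.5  77.7  80.4]
```

```bash
python3 -m crank '[{"tx":0,"ty":-0.007,"tz":0.05,"yaw":-0.0045,"gripper":0.3},{"tx":0,"ty":-0.007,"tz":0.1,"yaw":-0.0045,"gripper":0.3},{"tx":0,"ty":-0.007,"tz":0.14,"yaw":-0.0045,"gripper":0.3},{"tx":0,"ty":-0.007,"tz":0.17,"yaw":-0.0045,"gripper":0.3},{"tx":0,"ty":-0.007,"tz":0.182,"yaw":-0.0045,"gripper":0.3}]'
cat > look.py <<'E'
from fit import *
import sys
s=status.sense(); p=eyes.get_image("wrist"); p["s"]=s; W=cloud(p); cv2.imwrite("pics/%s.png"%sys.argv[1],p["frame"])
a=np.radians(7.77);D=np.array([np.cos(a),np.sin(a)]);N=np.array([-D[1],D[0]]);O=np.array([651.5,207.6])
P=W.reshape(-1,3);P=P[~np.isnan(P[:,0])]
Q=np.c_[(P[:,:2]-O)@D,(P[:,:2]-O)@N,P[:,2]]
d=(np.array(s["tcp_pos"][:2])-O); print("tcp dock",np.round([d@D,d@N,s["tcp_pos"][2]],1),"F",np.round(s["ft_force"],1))
ztop=np.median(Q[(abs(Q[:,1])<15)&(Q[:,0]>d@D+20)&(Q[:,0]<d@D+50)][:,2])
b=Q[(abs(Q[:,2]-ztop)<4)&(abs(Q[:,1])<28)&(Q[:,0]>d@D+10)&(Q[:,0]<d@D+70)]
c=[]
for t in range(10,70,10):
    k=b[(b[:,0]>=d@D+t)&(b[:,0]<d@D+t+10)]; c.append((k[:,1].min()+k[:,1].max())/2)
print("ztop",np.round(ztop,2),"block mid y",np.round(c,2),"ztop ends",[np.round(np.median(b[abs(b[:,0]-d@D-t)<5][:,2]),2) for t in (18,58)])
n=Q[(Q[:,2]<ztop-15)&(Q[:,2]>ztop-32)&(abs(Q[:,1])<20)&(Q[:,0]>d@D+78)&(Q[:,0]<d@D+100)]
if len(n): print("nose x",np.round(n[:,0].max(),1))
rl=Q[(Q[:,2]>24)&(Q[:,2]<31)&(abs(Q[:,1])<20)&(Q[:,0]>max(-60,d@D+100))&(Q[:,0]<60)]
for t in range(-60,60,10):
    k=rl[(rl[:,0]>=t)&(rl[:,0]<t+10)]
    if len(k)>50: print("rail",t,np.round([k[:,1].min(),k[:,1].max(),(k[:,1].min()+k[:,1].max())/2,np.median(k[:,2])],2))
E
python3 look.py w3
```

```text
t: 6.33
tcp_pos: [474.0, 182.5, 54.7]
ee_rot: [0.997, 0.071, -0.002, 0.0]
ft_force: [0.1, -0.4, -2.2]
finger_gap: 44.5
finger_force: 29.9
tcp dock [-179.3   -0.9   54.7] F [ 0.1 -0.4 -2.2]Traceback (most recent call last):
  File "look.py", line 12, in <module>
    k=b[(b[:,0]>=d@D+t)&(b[:,0]<d@D+t+10)]; c.append((k[:,1].min()+k[:,1].max())/2)
                                                      ~~~~~~~~~~^^
    return umr_minimum(a, axis, None, out, keepdims, initial, where)
ValueError: zero-size array to reduction operation minimum which has no identity
```

```bash
sed -i 's/; c.append((k\[:,1\].min()+k\[:,1\].max())\/2)/; c.append((k[:,1].min()+k[:,1].max())\/2 if len(k) else 9)/' look.py; python3 look.py w4
```

```text
tcp dock [-179.1   -0.7   55. ] F [-1.1 -0.1 -3.2]
ztop 129.49 block mid y [-0.37 -0.53  0.01  9.    9.    9.  ] ztop ends [np.float64(132.62), np.float64(nan)]
  return _methods._mean(a, axis=axis, dtype=dtype,
  ret = ret.dtype.type(ret / rcount)
```

```bash
sed -i 's/^d=(np/Q=Q[Q[:,2]<80]; d=(np/' look.py; python3 look.py w5
```

```text
tcp dock [-178.7   -0.6   56.1] F [-0.5 -0.3 -1.5]
ztop 63.67 block mid y [ 0.   -0.63 -0.7  -0.73 -0.74 -0.79] ztop ends [np.float64(63.45), np.float64(63.25)]
nose x -84.4
```

View pics/w5.png

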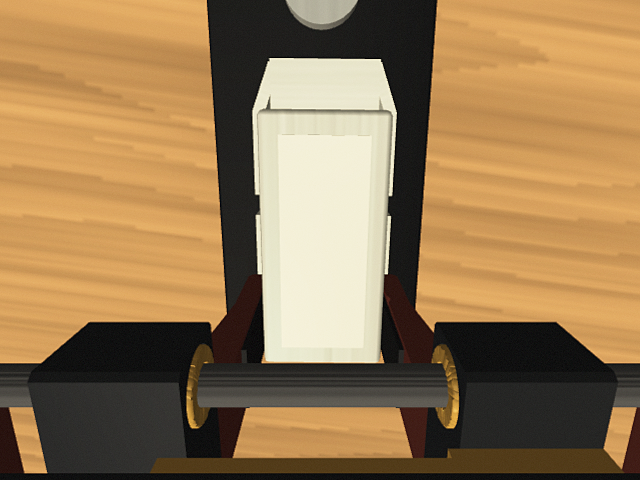

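```bash
python3 -m crank '[{"tx":0,"ty":-0.004,"tz":0.004,"yaw":-0.002,"gripper":0.3},{"tx":0,"ty":-0.004,"tz":0.008,"yaw":-0.002,"gripper":0.3},{"tx":0,"ty":-0.004,"tz":0.01,"yaw":-0.002,"gripper":0.3},{"tx":0,"ty":-0.004,"tz":0.01,"yaw":-0.002,"gripper":0.3},{"tx":0,"ty":-0.004,"tz":0.01,"yaw":-0.002,"gripper":0.3}]'; sed -i 's/max(-60,d@D+100)/max(-75,d@D+100)/;s/len(k)>50/len(k)>20/;s/range(-60,60,10)/range(-75,60,10)/' look.py; python3 look.py w6
```

```text
t: 6.9
tcp_pos: [475.1, 184.4, 55.1]
ee_rot: [0.997, 0.073, 0.0, -0.0]
ft_force: [-0.5, 0.3, -2.2]
finger_gap: 43.7
finger_force: 29.9
tcp dock [-177.9    0.8   55.1] F [-0.5  0.3 -2.2]
ztop 62.72 block mid y [-0.01  0.86  0.86  0.84  0.82  0.87] ztop ends [np.float64(62.47), np.float64(62.37)]
nose x -83.6
rail -75 [-11.13  11.92   0.4   27.43]
rail -65 [-13.26  14.14   0.44  27.48]
```

```bash
python3 -m crank '[{"tx":0,"ty":0.0015,"tz":0.006,"yaw":0.001,"gripper":0.3},{"tx":0,"ty":0.0015,"tz":0.006,"yaw":0.001,"gripper":0.3},{"tx":0.02,"ty":0.0015,"tz":0.006,"yaw":0.001,"gripper":0.3},{"tx":0.04,"ty":0.0015,"tz":0.006,"yaw":0.001,"gripper":0.3},{"tx":0.06,"ty":0.0015,"tz":0.006,"yaw":0.001,"gripper":0.3}]'; python3 look.py w7
```

```text
t: 7.37
tcp_pos: [490.5, 186.2, 53.4]
ee_rot: [0.997, 0.072, 0.0, -0.0]
ft_force: [-0.4, -0.5, -0.2]
finger_gap: 43.4
finger_force: 29.9
tcp dock [-162.4    0.6   53.4] F [-0.4 -0.5 -0.2]
ztop 61.1 block mid y [-0.03  0.61  0.6   0.55  0.55  0.48] ztop ends [np.float64(60.85), np.float64(60.76)]
nose x -62.6
rail -65 [-14.49  15.44   0.48  27.55]
rail -55 [-14.57  15.47   0.45  27.54]
```

```bash
python3 -m crank '[{"tx":0.03,"ty":0.0003,"tz":0,"yaw":0,"gripper":0.3},{"tx":0.06,"ty":0.0006,"tz":0,"yaw":0,"gripper":0.3},{"tx":0.1,"ty":0.001,"tz":0,"yaw":0,"gripper":0.3},{"tx":0.14,"ty":0.0014,"tz":0,"yaw":0,"gripper":0.3},{"tx":0.18,"ty":0.0016,"tz":0,"yaw":0,"gripper":0.3}]'; python3 look.py w8
```

```text
t: 7.83
tcp_pos: [535.5, 192.3, 53.4]
ee_rot: [0.997, 0.072, 0.0, 0.0]
ft_force: [-1.6, 0.1, 0.2]
finger_gap: 43.9
finger_force: 29.9
tcp dock [-117.     0.5   53.4] F [-1.6  0.1  0.2]
ztop 61.07 block mid y [-0.01  0.54  0.51  0.51  0.44  0.4 ] ztop ends [np.float64(60.74), np.float64(60.7)]
nose x -17.2
rail -25 [-14.34  15.51   0.58  27.56]
rail -15 [-14.56  15.53   0.48  27.52]
rail -5 [-14.35  15.3    0.47  27.46]
```

```bash
python3 -m crank '[{"tx":0.03,"ty":0.0003,"tz":0,"yaw":0,"gripper":0.3},{"tx":0.07,"ty":0.0006,"tz":0,"yaw":0,"gripper":0.3},{"tx":0.11,"ty":0.001,"tz":0,"yaw":0,"gripper":0.3},{"tx":0.14,"ty":0.0012,"tz":0,"yaw":0,"gripper":0.3},{"tx":0.14,"ty":0.0012,"tz":0,"yaw":0,"gripper":0.3}]' && python3 -m crank '[{"tx":0,"ty":0,"tz":0,"yaw":0,"gripper":0.5},{"tx":0,"ty":0,"tz":0,"yaw":0,"gripper":0.7},{"tx":0,"ty":0,"tz":0,"yaw":0,"gripper":0.8},{"tx":0,"ty":0,"tz":0,"yaw":0,"gripper":0.8},{"tx":0,"ty":0,"tz":0,"yaw":0,"gripper":0.8}]'; python3 look.py w9
```

```text
t: 8.3
tcp_pos: [570.5, 197.0, 53.4]
ee_rot: [0.997, 0.072, 0.001, -0.0]
ft_force: [-0.1, 0.4, -0.9]
finger_gap: 44.1
finger_force: 29.9
t: 8.72
tcp_pos: [568.9, 196.9, 53.5]
ee_rot: [0.997, 0.072, 0.0, -0.0]
ft_force: [-0.4, -0.5, 0.1]
finger_gap: 67.2
finger_force: 0.0
tcp dock [-83.2   0.6  53.5] F [-0.4 -0.5  0.1]
ztop 61.05 block mid y [0.45 0.48 0.4  0.36 0.3  0.27] ztop ends [np.float64(60.72), np.float64(60.72)]
nose x 16.6
rail 15 [-14.52  15.54   0.51  27.51]
rail 25 [-14.38  15.47   0.55  27.51]
```

```bash
python3 -m crank '[{"tx":0,"ty":0,"tz":-0.08,"yaw":0,"gripper":0.8},{"tx":0,"ty":0,"tz":-0.18,"yaw":0,"gripper":0.8},{"tx":-0.06,"ty":0,"tz":-0.2,"yaw":0,"gripper":0.5},{"tx":-0.15,"ty":0,"tz":-0.2,"yaw":0,"gripper":0},{"tx":-0.19,"ty":0,"tz":-0.2,"yaw":0,"gripper":0}]' && python3 -m crank '[{"tx":0,"ty":0,"tz":0,"yaw":0,"gripper":0},{"tx":0,"ty":0,"tz":0,"yaw":0,"gripper":0},{"tx":0,"ty":0,"tz":0,"yaw":0,"gripper":0},{"tx":0,"ty":0,"tz":0,"yaw":0,"gripper":0},{"tx":0,"ty":0,"tz":0,"yaw":0,"gripper":0}]'
python3 - <<'E'
from fit import *
s=status.sense(); p=eyes.get_image("wrist"); p["s"]=s; W=cloud(p); cv2.imwrite("pics/wa.png",p["frame"])
a=np.radians(7.77);D=np.array([np.cos(a),np.sin(a)]);N=np.array([-D[1],D[0]]);O=np.array([651.5,207.6])
P=W.reshape(-1,3);P=P[~np.isnan(P[:,0])];Q=np.c_[(P[:,:2]-O)@D,(P[:,:2]-O)@N,P[:,2]]
d=s["tcp_pos"][:2]-O;print(d@D,d@N,s["tcp_pos"][2],s["finger_gap"],s["ft_force"])
b=Q[(abs(Q[:,2]-61)<4)&(abs(Q[:,1])<26)&(Q[:,0]<40)]; print("block",np.percentile(b[:,0],[0,1,99,100]),np.percentile(b[:,1],[0,100]))
E
```

```text
t: 9.18
tcp_pos: [521.1, 190.1, 104.5]
ee_rot: [0.997, 0.072, 0.0, -0.0]
ft_force: [-0.5, -0.3, -0.3]
finger_gap: 53.9
finger_force: 0.0
t: 9.6
tcp_pos: [522.6, 190.1, 103.1]
ee_rot: [0.997, 0.072, -0.0, 0.0]
ft_force: [1.1, 0.5, 0.8]
finger_gap: 20.5
finger_force: 0.0
-130.1160444434086 0.07550616248216357 103.09794496808459 20.542563135578334 [1.0970535  0.49036356 0.77616425]
block [-98.36156348 -96.85443835 -10.88868408  -9.75082383] [-21.82142168  22.46694016]
```

View pics/wa.png

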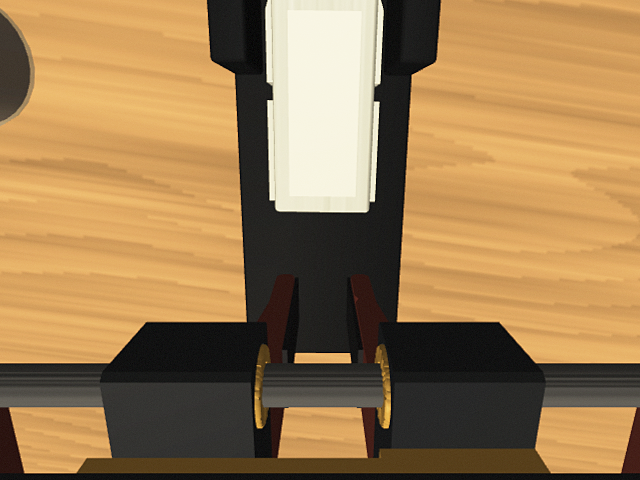

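```bash
python3 -m crank '[{"tx":0,"ty":0,"tz":0.05,"yaw":0,"gripper":0},{"tx":0,"ty":0,"tz":0.1,"yaw":0,"gripper":0},{"tx":0,"ty":0,"tz":0.15,"yaw":0,"gripper":0},{"tx":0,"ty":0,"tz":0.184,"yaw":0,"gripper":0},{"tx":0.01,"ty":0,"tz":0.184,"yaw":0,"gripper":0}]'
cat > st.py <<'E'
from h import *
s=status.sense();a=np.radians(7.77);D=np.array([np.cos(a),np.sin(a)]);N=np.array([-D[1],D[0]])
d=s["tcp_pos"][:2]-np.array([651.5,207.6]);F=s["ft_force"]
print("t",round(s["t"],2),"tcp dock",np.round([d@D,d@N,s["tcp_pos"][2]],2),"push",round(-(F[:2]@D),1),"Fz",round(F[2],1),"gap",round(s["finger_gap"],1))
E
python3 st.py
```

```text
t: 10.07
tcp_pos: [522.6, 189.9, 53.4]
ee_rot: [0.997, 0.072, -0.003, 0.001]
ft_force: [-0.9, -0.7, -0.6]
finger_gap: 0.3
finger_force: 0.0
t 10.07 tcp dock [-1.301e+02 -1.100e-01  5.342e+01] push 1.0 Fz -0.6 gap 0.3
```

```bash
python3 -m crank '[{"tx":0.02,"ty":0,"tz":-0.006,"yaw":0,"gripper":0},{"tx":0.05,"ty":0.0003,"tz":-0.01,"yaw":0,"gripper":0},{"tx":0.08,"ty":0.0006,"tz":-0.01,"yaw":0,"gripper":0},{"tx":0.1,"ty":0.0008,"tz":-0.01,"yaw":0,"gripper":0},{"tx":0.12,"ty":0.001,"tz":-0.01,"yaw":0,"gripper":0}]'; python3 st.py;  python3 -m crank '[{"tx":0.01,"ty":0,"tz":0,"yaw":0,"gripper":0},{"tx":0.02,"ty":0.0003,"tz":0,"yaw":0,"gripper":0},{"tx":0.03,"ty":0.0003,"tz":0,"yaw":0,"gripper":0},{"tx":0.04,"ty":0.0003,"tz":0,"yaw":0,"gripper":0},{"tx":0.05,"ty":0.0004,"tz":0,"yaw":0,"gripper":0}]'; python3 st.py
```

```text
t: 10.48
tcp_pos: [553.9, 194.5, 61.0]
ee_rot: [0.997, 0.072, -0.002, 0.0]
ft_force: [-12.6, -2.1, 10.1]
finger_gap: 0.4
finger_force: 6.5
t 10.48 tcp dock [-98.5    0.22  61.03] push 12.8 Fz 10.1 gap 0.4
t: 10.9
tcp_pos: [565.7, 196.2, 61.1]
ee_rot: [0.997, 0.072, -0.002, 0.0]
ft_force: [-10.7, -1.9, 7.8]
finger_gap: 0.6
finger_force: 5.3
t 10.9 tcp dock [-86.5    0.35  61.08] push 10.9 Fz 7.8 gap 0.6
```

```bash
python3 -m crank '[{"tx":0.01,"ty":0,"tz":0,"yaw":0,"gripper":0},{"tx":0.02,"ty":0.0003,"tz":0,"yaw":0,"gripper":0},{"tx":0.03,"ty":0.0003,"tz":0,"yaw":0,"gripper":0},{"tx":0.04,"ty":0.0003,"tz":0,"yaw":0,"gripper":0},{"tx":0.05,"ty":0.0004,"tz":0,"yaw":0,"gripper":0}]'; python3 st.py;  python3 look.py wb
```

```text
t: 11.32
tcp_pos: [578.2, 197.9, 61.1]
ee_rot: [0.997, 0.072, -0.002, 0.0]
ft_force: [-10.0, -2.0, 7.1]
finger_gap: 0.4
finger_force: 5.3
t 11.32 tcp dock [-73.95   0.33  61.07] push 10.1 Fz 7.1 gap 0.4
tcp dock [-73.9   0.3  61.1] F [-10.   -2.    7.1]
ztop 61.03 block mid y [0.61 0.69 0.72 0.73 0.8  0.84] ztop ends [np.float64(59.92), np.float64(60.72)]
```

View pics/wb.png

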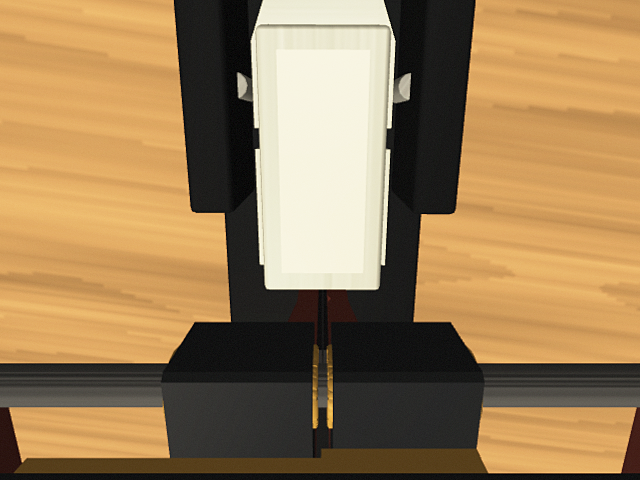

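```bash
python3 -m crank '[{"tx":0.01,"ty":0,"tz":0,"yaw":0,"gripper":0},{"tx":0.02,"ty":0.0003,"tz":0,"yaw":0,"gripper":0},{"tx":0.03,"ty":0.0003,"tz":0,"yaw":0,"gripper":0},{"tx":0.04,"ty":0.0003,"tz":0,"yaw":0,"gripper":0},{"tx":0.048,"ty":0.0004,"tz":0,"yaw":0,"gripper":0}]'; python3 st.py;  python3 -m crank '[{"tx":0.004,"ty":0,"tz":0,"yaw":0,"gripper":0},{"tx":0.008,"ty":0,"tz":0,"yaw":0,"gripper":0},{"tx":0.012,"ty":0,"tz":0,"yaw":0,"gripper":0},{"tx":0.016,"ty":0,"tz":0,"yaw":0,"gripper":0},{"tx":0.016,"ty":0,"tz":0,"yaw":0,"gripper":0}]'; python3 st.py
```

```text
t: 11.78
tcp_pos: [590.1, 199.6, 61.1]
ee_rot: [0.997, 0.072, -0.002, 0.0]
ft_force: [-10.0, -2.4, 7.8]
finger_gap: 0.7
finger_force: 5.4
t 11.78 tcp dock [-61.93   0.34  61.07] push 10.3 Fz 7.8 gap 0.7
t: 12.2
tcp_pos: [594.6, 200.2, 61.1]
ee_rot: [0.997, 0.072, -0.001, -0.0]
ft_force: [-7.1, -1.5, 6.1]
finger_gap: 0.6
finger_force: 3.7
t 12.2 tcp dock [-57.35   0.33  61.07] push 7.2 Fz 6.1 gap 0.6
```

```bash
python3 -m crank '[{"tx":0.002,"ty":0,"tz":0,"yaw":0,"gripper":0},{"tx":0.004,"ty":0,"tz":0,"yaw":0,"gripper":0},{"tx":0.006,"ty":0,"tz":0,"yaw":0,"gripper":0},{"tx":0.008,"ty":0,"tz":0,"yaw":0,"gripper":0},{"tx":0.008,"ty":0,"tz":0,"yaw":0,"gripper":0}]' >/dev/null; python3 st.py; python3 look.py wc
```

```text
t 12.62 tcp dock [-54.44   0.22  59.91] push 0.4 Fz 0.3 gap 0.5
tcp dock [-54.4   0.2  59.9] F [-0.4 -0.2  0.3]
ztop 61.02 block mid y [0.52 0.55 0.59 0.63 0.64 0.68] ztop ends [np.float64(59.88), np.float64(60.73)]
```

View pics/wc.png

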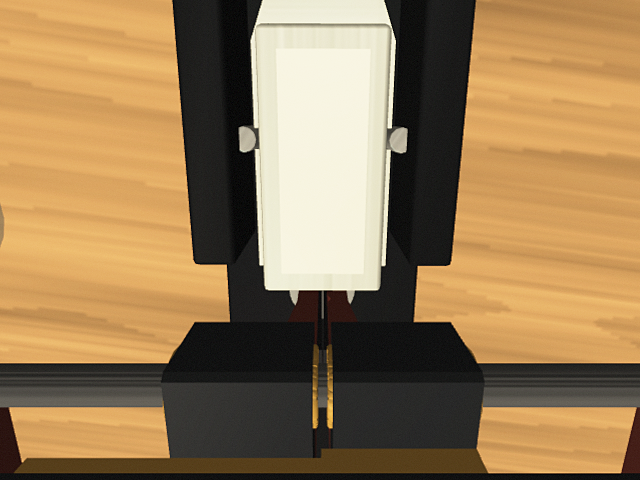

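```bash
python3 -m crank '[{"tx":0.001,"ty":0,"tz":0,"yaw":0,"gripper":0},{"tx":0.002,"ty":0,"tz":0,"yaw":0,"gripper":0},{"tx":0.003,"ty":0,"tz":0,"yaw":0,"gripper":0},{"tx":0.003,"ty":0,"tz":0,"yaw":0,"gripper":0},{"tx":0.003,"ty":0,"tz":0,"yaw":0,"gripper":0}]' >/dev/null; python3 st.py
```

```text
t 13.08 tcp dock [-54.4    0.25  59.68] push 1.3 Fz -0.4 gap 0.4
```

```bash
python3 -m crank '[{"tx":0.001,"ty":0,"tz":0,"yaw":0,"gripper":0},{"tx":0.002,"ty":0,"tz":0,"yaw":0,"gripper":0},{"tx":0.003,"ty":0,"tz":0,"yaw":0,"gripper":0},{"tx":0.003,"ty":0,"tz":0,"yaw":0,"gripper":0},{"tx":0.003,"ty":0,"tz":0,"yaw":0,"gripper":0}]' >/dev/null; python3 st.py
```

```text
t 13.5 tcp dock [-54.18   0.24  59.69] push 5.5 Fz 0.9 gap 0.5
```

```bash
python3 -m crank '[{"tx":0.001,"ty":0,"tz":0,"yaw":0,"gripper":0},{"tx":0.002,"ty":0,"tz":0,"yaw":0,"gripper":0},{"tx":0.003,"ty":0,"tz":0,"yaw":0,"gripper":0},{"tx":0.004,"ty":0,"tz":0,"yaw":0,"gripper":0},{"tx":0.004,"ty":0,"tz":0,"yaw":0,"gripper":0}]' >/dev/null; python3 st.py
```

```text
t 13.92 tcp dock [-54.06   0.27  59.68] push 8.7 Fz 3.1 gap 0.3
```

Firm resistance with no travel: it is held in the detent. Back off, rise and check.

```bash
python3 -m crank '[{"tx":-0.02,"ty":0,"tz":0,"yaw":0,"gripper":0},{"tx":-0.06,"ty":0,"tz":0,"yaw":0,"gripper":0},{"tx":-0.12,"ty":0,"tz":-0.05,"yaw":0,"gripper":0},{"tx":-0.12,"ty":0,"tz":-0.15,"yaw":0,"gripper":0},{"tx":-0.12,"ty":0,"tz":-0.25,"yaw":0,"gripper":0}]' >/dev/null;  python3 -m crank '[{"tx":0.05,"ty":0,"tz":-0.08,"yaw":0,"gripper":0},{"tx":0.1,"ty":0,"tz":-0.16,"yaw":0,"gripper":0},{"tx":0.12,"ty":0,"tz":-0.22,"yaw":0,"gripper":0},{"tx":0.12,"ty":0,"tz":-0.22,"yaw":0,"gripper":0},{"tx":0.12,"ty":0,"tz":-0.22,"yaw":0,"gripper":0}]' >/dev/null; python3 st.py
python3 - <<'E'
from fit import *
s=status.sense(); p=eyes.get_image("wrist"); p["s"]=s; W=cloud(p); cv2.imwrite("pics/wd.png",p["frame"])
a=np.radians(7.77);D=np.array([np.cos(a),np.sin(a)]);N=np.array([-D[1],D[0]]);O=np.array([651.5,207.6])
P=W.reshape(-1,3);P=P[~np.isnan(P[:,0])];Q=np.c_[(P[:,:2]-O)@D,(P[:,:2]-O)@N,P[:,2]]
b=Q[(abs(Q[:,2]-60)<3)&(abs(Q[:,1])<26)&(Q[:,0]<60)]; print("block x",np.round(np.percentile(b[:,0],[0,1,99,100]),1),"y",np.round(np.percentile(b[:,1],[0,100]),1),"z",np.median(b[:,2]))
c=Q[(abs(Q[:,2]-60)<3)&(abs(Q[:,1])>34)&(abs(Q[:,1])<52)&(Q[:,0]<70)&(Q[:,0]>-60)]; print("cheek front",np.round(np.percentile(c[:,0],[0,1]),1))
E
```

```text
t 14.75 tcp dock [-51.74   0.21 178.21] push -0.0 Fz -0.9 gap 0.5
block x [-43.6 -42.3  47.2  48.3] y [-21.6  22.5] z 60.43624350758647
cheek front [-33.8 -32. ]
```

View pics/wd.png

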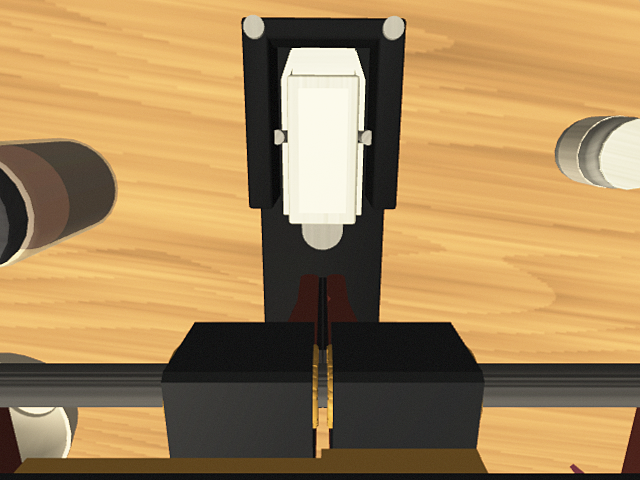

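The lamp stands home between the cheeks. The rollers at (280,137) and (365,137) sit in its grooves, and nothing else has moved.

```bash
python3 -c "
from bench import r
print(r.job_done())"
```

```text
the job is handed in; nothing more can be done
None
```

The aluminium lamp is on the empty dock's rail, pushed home until the detent clicked and then released; the last picture shows both rollers in its grooves, and the job is handed in (no verdict was returned).

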